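# Weigh out steel discs from a lane feeder on a dial scale

### The arm

A 7-joint arm with a two-finger parallel gripper is mounted at the origin on a cart in front of the work surface, level with it; the furniture and walls round the work are solid. World frame = base frame: x ahead of the robot, y to its left, z up, the work surface at z = 0. Lengths are in mm, angles in rad, forces in N, time in s.
With the tool pointing down it reaches from about 350 to 900 mm from the base axis. Payload 19.9 kg.
Tool frame: the origin (TCP) lies midway between the tips of the shut fingers; the grasp point (between the pads) lies 19 mm behind it; z points along the fingers, x is the direction in which the jaws open and shut, and the axes are right-handed (so a half turn about z gives the same grasp; the last joint's range is limited). The gripper opens to 94 mm and grips with 3 to 60 N. Pads are 16 mm wide; open, the fingers measure 119 mm over their backs; the gripper's body (75 mm by 177 mm) begins 78 mm behind the grasp point.
Start: joints at [-1.302, 0.417, -0.01, 1.614, 0.005, 1.111, -0.053], TCP at [190.533, 595.226, 181.125] pointing down, gripper open.
Joint ranges: [-2.81, 2.81], [-0.39, 2.02], [-1.27, 1.25], [0.06, 2.57], [-1.19, 4.33], [0.19, 2], [-2.82, 2.82]. Speed limits (rad/s): [1.89, 1.89, 2.39, 2.39, 3.01, 3.01, 3.01].

### API

Orientations are given as a rotation vector (axis times angle).
In Python, from workcell import manip gives the robot as it stands.
- The arm moves only by the tool send_rows, never from a script. Its argument "commands" is one flat list of numbers, 6 for each row, row after row: the shift along the world's x, y, z in cm, then the turn, a rotation vector about the world's x, y, z in degrees. A call has 1 to 20 rows; each row shifts and turns the commanded pose from where the row before left it; what a row does not reach is not made up. A row lasts 1/8 s, in which the tool goes at most 62.5 mm and 10.7 degrees, less where a joint would pass 70% of its speed; a pose out of reach is approached as far as the arm can. A call is refused whole if a number of a shift passes 6.25 or a number of a turn 10.7, either way. A call with a gripper value outside its range is refused whole. "hand" is the finger opening in cm, from 0 to 9.4, set as the call begins (left out, the last holds). The fingers move at their own pace and stop on an object; the grip force is fixed at half the most. Time passes only in rows, so rows that do not move let the fingers close. It gives the time, the measured TCP pose, the force and the opening at its end, in the units of the state.
- manip.observe(): the state, without advancing time (a new reading comes with each control period).
- manip.camera(name): name is "side" or "top"; returns a dict with "frame" (384x512x3 uint8, blue, green, red), "fx", "fy", "cx", "cy" (pixels), "world_from_camera" (4x4, takes a point from camera to world coordinates). Camera axes: x right, y up, looking along -z (the intrinsics and any distortion apply to the point x, -y, -z); pixel columns grow to the right and rows downward; lengths in mm; the calibration is good to about 2 mm. A picture is of the moment at which its call begins. There is no depth.
- manip.finish_job(): hands the job in, once; it reports no verdict.
The state is a dict: "clock": time; "qpos": joint angles; "qvel": joint speeds; "effort": joint torques, N m; "tcp_pos": TCP position; "ee_rot": TCP orientation; "ft_force": force on the tool from outside, world axes, zero at the start; "torque": the same for the moment, N m; "gripper_width": finger opening in mm.
Only numpy, scipy, OpenCV 4.12 (cv2) and the standard library are available. Lean on these libraries where they do the work, as an engineer would, in place of code of your own. Each camera call takes 0.05 s, during which the arm holds its last target.

### The job

Weigh out a portion of the rubber-topped steel discs: with light fingertip pressure on its top, slide the disc nearest the outlet along the feeder's lane and over the edge so that it runs down the chute into the scale's tray, let the needle settle, and go on with the next disc until the needle rests within the thick black arc on the dial, neither short of it nor past it. The feeder and scale are delicate: never press hard on anything.

Things in the scene. Friction and masses are not known exactly. Their poses are not given: they have to be found in the camera images.
- scale: Grey dial scale, bolted down: long steel tray (100 x 162 mm inside, long side along y) on a low base, round 100 mm dial, top face leaning to -x, beyond its far (+y) end. Origin: on the bench top (z = 0), under the tray, 95 mm from the outlet; x points away from the robot. The feeder stands beside it along -y, fixed: a straight level sprung lane, centred on the scale's x = 0 within 1 mm, then a chute down into the tray.
- row_start (a point): Point on the bench (z = 0) under the middle of the first of five loose steel discs with black rubber tops, 32 mm across, 10 mm thick, flat in one row, nearly touching: middles 32.3 mm apart from here away from the scale, +-1 mm; each stays put until moved. Their tops are 94 to 108 mm above the bench: the feeder's feet are set differently each time and neither it nor the discs are tracked, so find that height by touch.
- row_end (a point): Point on the bench (z = 0) under the middle of the fifth disc, at the lane's closed back end. The lane is 34 mm wide between 6 mm walls standing 1 mm higher than the discs' tops, so a disc cannot be gripped, only pressed on top and slid. Lane, chute and tray are slippery (friction 0.15), the rubber tops grip well (about 1). It gives 1 mm per 4 N on rubber mounts; over 20 N of the fingers on anything is damage.
- pins (a point): Point on the bench (z = 0) under the two spring pins, one in each side wall, that hold the row of discs back. Sliding a disc past them takes about 3 to 4 N of push, so press on it with roughly 8 to 13 N; less may slip. The pins' small dark housings stand outside the walls, slightly lower than their tops.
- outlet (a point): Point on the bench (z = 0) under the middle of the lane's outlet edge, where the chute begins (35 degrees down, 50 mm long in plan, walls on both sides). Once a disc's middle is past this edge and the fingertip has passed it too or is lifted, the disc tips and slides into the tray by itself. Discs look alike, but two weigh 75 g and three 25 g (+-5 %), in random order; the scale alone tells.
- needle (a joint): Dial needle (37 mm), radians: 0 with the tray empty, pointing left (seen from the robot); turns clockwise with load, 0.4 rad per 25 g, settling within a second of a disc's arrival. The thick black target arc on the dial, a longer line at each end, spans 1.4 to 2.6 rad (87 to 163 g). Two to four discs bring the needle into it; a disc too many may carry it past.

How it is judged (in metres and radians):
On the way, in this order (a step that is already met when the one before it is completed fails the run):
1. a first disc lies in the tray and the needle has left its rest (value of joint needle above 0.25 rad), for 0.3 s.
2. the needle stands within the target arc (value of joint needle between 1.4 and 2.6 rad), for 0.5 s.
At the end, for the whole second after the job is handed in: The needle is at rest (slower than 0.1 rad/s) within the target arc, between 1.4 and 2.6 rad (all of step 2 and velocity of joint needle between -0.1 and 0.1 rad/s); the robot touches nothing.
It fails at once if the fingers press on anything with more than 20 N (contact force between the fingers and anything else above 20 N).
It also fails if it takes over 64 s, if anything falls off the work surface, if the arm or the gripper's body presses on something with over 40 N, if the wrist force passes 120 N, or if a joint passes its speed limit or range.

## Working session

There is one attempt and no reset: what is moved stays moved. The work goes in short steps, Python scripts to look and compute and a tool call to move; the robot and the scene stay as the last step left them, time stands still between calls to the robot, and variables do not carry over. Pictures are saved under pics/ and viewed, and the job is handed in when it is done.

Besides the shell and the picture viewer there is one more tool, called after ">>>" by a JSON object that holds its "fn" and its "kwargs". send_rows: Moves the arm, as the interface text tells. Its arguments: {"type":"object","properties":{"commands":{"type":"array","items":{"type":"number"}},"hand":{"type":"number"}},"required":["commands"]}

```bash
mkdir -p pics; python3 - <<'E'
from workcell import manip
import cv2,numpy as np
s=manip.observe()
for k in ("clock","tcp_pos","ee_rot","ft_force","gripper_width"):print(k,s[k])
for n in("side","top"):
    c=manip.camera(n); cv2.imwrite(f"pics/{n}0.png",c["frame"]); np.save(f"pics/{n}0.npy",c["frame"])
    print(n,c["fx"],c["fy"],c["cx"],c["cy"],np.round(c["world_from_camera"],4).tolist(),[k for k in c])
E
```

```text
clock 0.0
tcp_pos [190.46921304 594.87246173 180.55837297]
ee_rot [ 2.53696311e+00  1.85163535e+00 -1.35838355e-03]
ft_force [-0.24295817 -0.23496714  0.52187658]
gripper_width 94.34186599845985
side 360.06593770836366 360.06593770836366 262.4393091898665 192.90230714514303 [[0.9993, 0.0305, -0.022, 455.979], [-0.0355, 0.5765, -0.8163, -862.4774], [-0.0122, 0.8165, 0.5772, 598.9284], [0.0, 0.0, 0.0, 1.0]] ['frame', 'fx', 'fy', 'cx', 'cy', 'world_from_camera']
top 423.6709067022935 423.6709067022935 257.45009660205216 195.3963190760168 [[-0.0097, 0.9853, -0.1704, 327.488], [-0.9998, -0.0062, 0.021, -139.3409], [0.0197, 0.1705, 0.9852, 973.8888], [0.0, 0.0, 0.0, 1.0]] ['frame', 'fx', 'fy', 'cx', 'cy', 'world_from_camera']
```

View pics/side0.png

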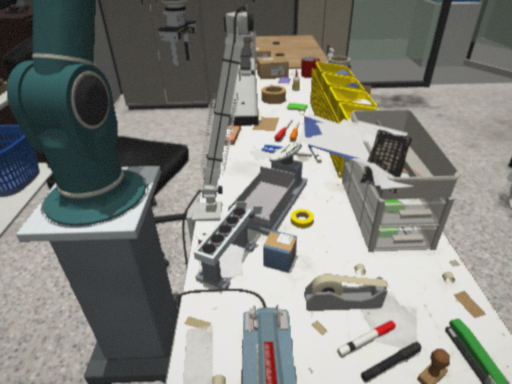

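View pics/top0.png

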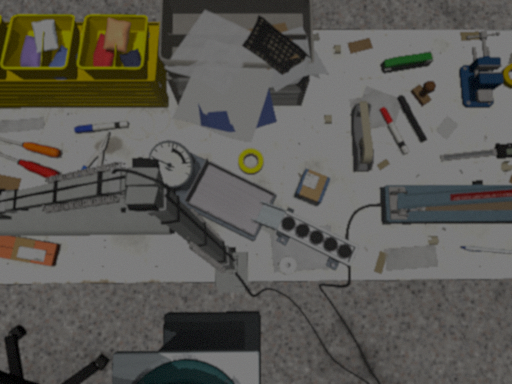

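```bash
python3 - <<'E'
import cv2,numpy as np
t=np.load("pics/top0.npy"); s=np.load("pics/side0.npy")
cv2.imwrite("pics/t1.png",cv2.resize(t[130:280,130:370],None,fx=3.3,fy=3.3,interpolation=cv2.INTER_CUBIC))
cv2.imwrite("pics/s1.png",cv2.resize(s[130:290,180:330],None,fx=3.7,fy=3.7,interpolation=cv2.INTER_CUBIC))
E
```

```text
(no output)
```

View pics/t1.png

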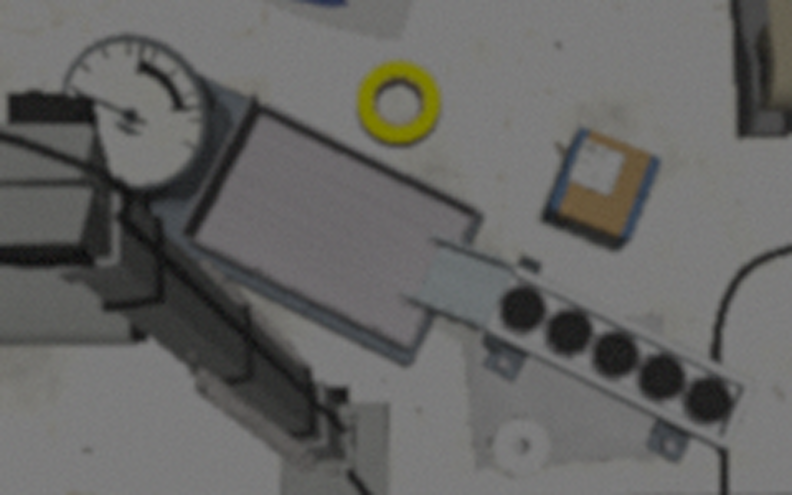

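View pics/s1.png

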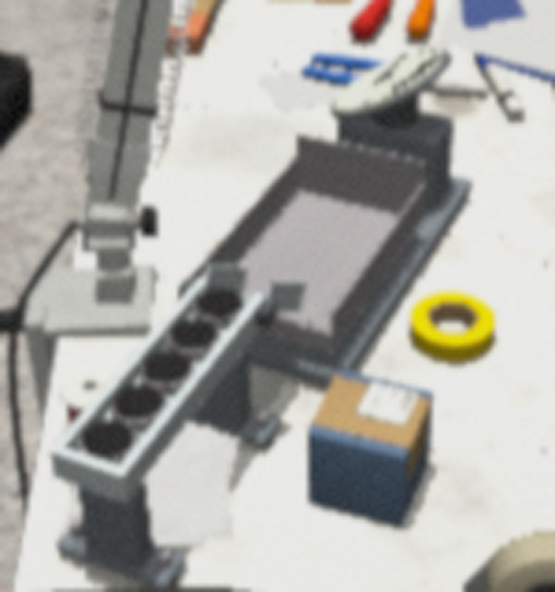

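```bash
cat > h.py <<'E'
import numpy as np,cv2
from workcell import manip
CAM={}
CAM['side']=(360.06593770836366,262.4393091898665,192.90230714514303,np.array([[0.9993, 0.0305, -0.022, 455.979], [-0.0355, 0.5765, -0.8163, -862.4774], [-0.0122, 0.8165, 0.5772, 598.9284],[0,0,0,1]]))
CAM['top']=(423.6709067022935,257.45009660205216,195.3963190760168,np.array([[-0.0097, 0.9853, -0.1704, 327.488], [-0.9998, -0.0062, 0.021, -139.3409], [0.0197, 0.1705, 0.9852, 973.8888],[0,0,0,1]]))
def ray(n,uv):
    f,cx,cy,T=CAM[n]; d=np.array([(uv[0]-cx)/f,-(uv[1]-cy)/f,-1.]); d=T[:3,:3]@d
    return T[:3,3],d/np.linalg.norm(d)
def onz(n,uv,z):
    o,d=ray(n,uv); return o+d*(z-o[2])/d[2]
def tri(uvs,uvt):
    a,d=ray('side',uvs);b,e=ray('top',uvt)
    t=np.linalg.lstsq(np.stack([d,-e],1),b-a,rcond=None)[0]
    p,q=a+d*t[0],b+e*t[1]; return (p+q)/2,np.linalg.norm(p-q)
def proj(n,P):
    f,cx,cy,T=CAM[n]; p=T[:3,:3].T@(np.asarray(P,float)-T[:3,3]); return np.array([cx+f*p[0]/-p[2],cy-f*p[1]/-p[2]])
E
python3 - <<'E'
from h import *
t=np.load("pics/top0.npy").max(2).astype(int); s=np.load("pics/side0.npy").max(2).astype(int)
def blobs(g,x0,x1,y0,y1,th):
    m=(g[y0:y1,x0:x1]<th).astype(np.uint8)
    n,l,st,c=cv2.connectedComponentsWithStats(m)
    return [(round(c[i][0]+x0,2),round(c[i][1]+y0,2),int(st[i][4]),int(st[i][2]),int(st[i][3])) for i in range(1,n) if st[i][4]>15]
for th in(45,60,75):
    print(th,"top",blobs(t,278,356,212,262,th)); print("side",blobs(s,196,250,203,262,th))
E
```

```text
45 top [(np.float64(288.09), np.float64(223.14), 110, 12, 12), (np.float64(302.14), np.float64(230.07), 111, 12, 12), (np.float64(316.21), np.float64(236.95), 112, 12, 12), (np.float64(330.22), np.float64(243.81), 117, 12, 12), (np.float64(344.44), np.float64(250.88), 115, 12, 12)]
side []
60 top [(np.float64(349.27), np.float64(224.83), 41, 10, 27), (np.float64(287.98), np.float64(223.11), 137, 13, 13), (np.float64(302.07), np.float64(230.09), 137, 13, 13), (np.float64(316.03), np.float64(236.98), 139, 13, 13), (np.float64(281.43), np.float64(234.65), 23, 11, 6), (np.float64(329.97), np.float64(243.83), 144, 13, 14), (np.float64(344.28), np.float64(250.89), 146, 14, 14)]
side [(np.float64(238.71), np.float64(211.37), 49, 10, 6), (np.float64(231.67), np.float64(219.84), 49, 10, 6), (np.float64(224.58), np.float64(228.69), 59, 11, 7), (np.float64(216.83), np.float64(238.08), 65, 11, 7), (np.float64(208.53), np.float64(248.12), 78, 12, 9)]
75 top [(np.float64(348.91), np.float64(225.23), 69, 11, 28), (np.float64(316.93), np.float64(237.39), 830, 71, 42), (np.float64(282.62), np.float64(235.38), 50, 12, 10), (np.float64(332.27), np.float64(259.59), 37, 12, 5)]
side [(np.float64(238.8), np.float64(211.26), 69, 11, 8), (np.float64(231.75), np.float64(219.87), 69, 11, 7), (np.float64(242.2), np.float64(236.55), 178, 16, 26), (np.float64(224.4), np.float64(228.46), 80, 12, 8), (np.float64(216.65), np.float64(238.01), 84, 13, 9), (np.float64(208.38), np.float64(247.96), 92, 13, 9)]
```

```bash
python3 - <<'E'
from h import *
T=[(287.98,223.11),(302.07,230.09),(316.03,236.98),(329.97,243.83),(344.28,250.89)]
S=[(238.75,211.3),(231.7,219.85),(224.5,228.6),(216.75,238.05),(208.45,248.05)]
P=[]
for a,b in zip(S,T):
    p,e=tri(a,b);P.append(p);print(p.round(1),round(e,1), onz('top',b,100).round(1),onz('side',a,100).round(1))
Q=np.array([onz('top',b,100) for b in T]);d=Q[-1]-Q[0];print(np.linalg.norm(d)/4,np.degrees(np.arctan2(d[1],d[0])))
Q=np.array([onz('side',b,100) for b in S]);d=Q[-1]-Q[0];print(np.linalg.norm(d)/4,np.degrees(np.arctan2(d[1],d[0])))
print("rowdot base", onz('top',(230,262),0))
f=lambda x,y:(130+x/3.3,130+y/3.3)
g=lambda x,y:(180+x/3.7,130+y/3.7)
print("crane base post top(t1 335,420)", onz('top',f(335,420),60))
print("side base",onz('side',g(115,290),0))
for z in (0,200,400,600,800):
  print(z,[onz('top',u,z).round(0) for u in [(145,185),(228,255),(125,165),(10,195)]],onz('side',(235,15),z).round(0),onz('side',(213,190),z).round(0))
E
```

```text
[ 419.7 -221.1   96.7] 1.1 [ 419.9 -220.7  100. ] [ 419.4 -225.5  100. ]
[ 404.9 -250.1   96.3] 1.3 [ 405.2 -249.6  100. ] [ 404.6 -254.8  100. ]
[ 390.5 -278.7   96.4] 1.1 [ 390.8 -278.1  100. ] [ 390.4 -283.   100. ]
[ 376.  -307.3   96.1] 1.3 [ 376.4 -306.4  100. ] [ 376.  -311.7  100. ]
[ 361.4 -336.3   96.4] 1.0 [ 361.8 -335.4  100. ] [ 361.6 -340.1  100. ]
32.14142458744094 -116.90268953832145
32.09943435763338 -116.76467546527063
rowdot base [342.99405435 -96.32786171   0.        ]
crane base post top(t1 335,420) [ 351.97062225 -102.19271538   60.        ]
side base [336.45239097 -81.06034125   0.        ]
0 [array([522., 102.,   0.]), array([359., -92.,   0.]), array([570., 150.,   0.]), array([500., 411.,   0.])] [ 321. 2962.    0.] [335.   7.   0.]
200 [array([482.,  52., 200.]), array([ 352., -102.,  200.]), array([520.,  91., 200.]), array([465., 298., 200.])] [ 366. 1685.  200.] [ 375. -283.  200.]
400 [array([442.,   3., 400.]), array([ 346., -111.,  400.]), array([471.,  31., 400.]), array([429., 185., 400.])] [411. 408. 400.] [ 416. -574.  400.]
600 [array([402., -47., 600.]), array([ 339., -121.,  600.]), array([421., -28., 600.]), array([394.,  72., 600.])] [ 456. -869.  600.] [ 456. -864.  600.]
800 [array([362., -96., 800.]), array([ 333., -131.,  800.]), array([371., -88., 800.]), array([358., -41., 800.])] [  501. -2147.   800.] [  497. -1154.   800.]
```

```bash
python3 - <<'E'
import cv2,numpy as np
t=np.load("pics/top0.npy"); s=np.load("pics/side0.npy")
cv2.imwrite("pics/t2.png",cv2.resize(t[130:300,0:260],None,fx=3,fy=3,interpolation=cv2.INTER_CUBIC))
cv2.imwrite("pics/s2.png",cv2.resize(s[0:230,150:340],None,fx=2.6,fy=2.6,interpolation=cv2.INTER_CUBIC))
E
```

```text
(no output)
```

View pics/t2.png

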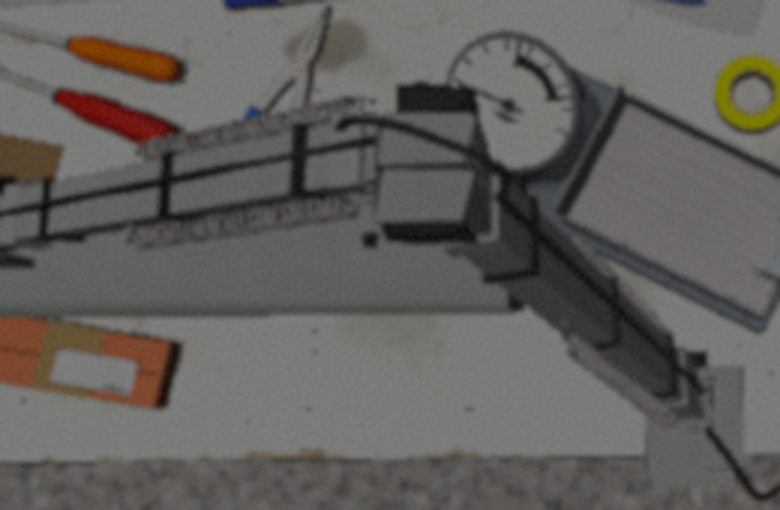

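View pics/s2.png

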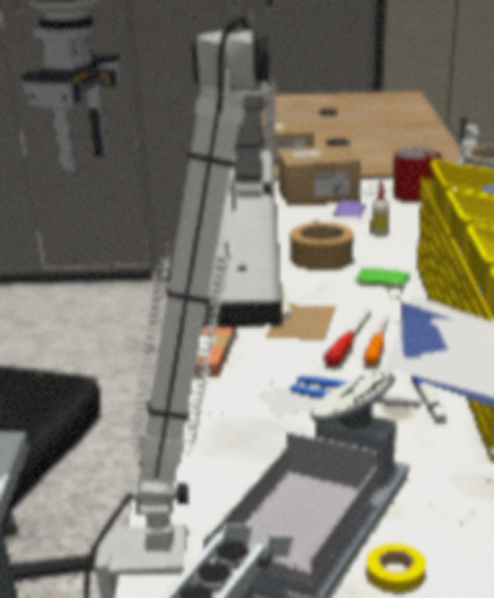

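```bash
python3 - <<'E'
from h import *
for n,a,b in [("elbow",(239,25),(143,185)),("elbowtop",(150+240/2.6,35/2.6),(140,173)),("headend",(150+250/2.6,310/2.6),(165,227)),("post",(150+160/2.6,500/2.6),(228,262)),("knob",(150+182/2.6,493/2.6),(232,249))]:
    p,e=tri(a,b);print(n,p.round(0),round(e))
for P in [(437,0,460),(437,0,500),(190,595,180),(0,0,300)]: print(P,proj('side',P).round(),proj('top',P).round())
s=manip.observe();print(s['qpos'],s['tcp_pos'])
E
```

```text
elbow [433.  -6. 445.] 0
elbowtop [443.  -8. 468.] 2
headend [421.  12. 213.] 38
post [343. -95.  63.] 3
knob [ 368. -104.   77.] 0
(437, 0, 460) [240.  17.] [135. 180.]
(437, 0, 500) [240.  -4.] [126. 172.]
(190, 595, 180) [184.  69.] [-169.  352.]
(0, 0, 300) [62. 93.] [153. 502.]
[-1.3025032   0.41791818 -0.01026942  1.61409502  0.0047189   1.11074426
 -0.05299409] [190.46292827 594.87900006 180.5935749 ]
```

>>> {"fn": "send_rows", "kwargs": {"commands": [0,0,5,0,0,-1,0,0,5,0,0,-1,0,0,5,0,0,-1,0,0,5,0,0,-1,0,0,5,0,0,-1,0,0,5,0,0,-1,0,0,5,0,0,-1,0,0,5,0,0,-1,0,0,5,0,0,-1], "hand": 0}}

```text
clock: 1.23
tcp_pos: [188.2, 588.9, 608.7]
ee_rot: [-2.656, -1.637, -0.037]
ft_force: [0.3, -0.2, -0.5]
gripper_width: 7.3
```

>>> {"fn": "send_rows", "kwargs": {"commands": [2.9,-3.9,0,0,0,0,2.9,-3.9,0,0,0,0,2.9,-3.9,0,0,0,0,2.9,-3.9,0,0,0,0,2.9,-3.9,0,0,0,0,2.3,-4.4,0,0,0,0,2.3,-4.4,0,0,0,0,2.3,-4.4,0,0,0,0,2.3,-4.4,0,0,0,0,2.3,-4.4,0,0,0,0]}}

```text
clock: 2.48
tcp_pos: [448.5, 171.1, 607.9]
ee_rot: [-2.658, -1.637, -0.036]
ft_force: [0.2, -0.2, 0.1]
gripper_width: 0.4
```

```bash
python3 - <<'E'
from h import *
a=manip.camera('side')['frame'];b=manip.camera('top')['frame']
cv2.imwrite("pics/m1.png",cv2.resize(np.vstack([a,b]),(400,600)))
s=manip.observe();print(s['qpos'],s['tcp_pos'])
E
```

```text
[-0.87602835  0.06970616  0.52615914  1.12649268 -0.06233433  1.9348665
  0.72317524] [449.617726   168.0231344  608.28679176]
```

View pics/m1.png

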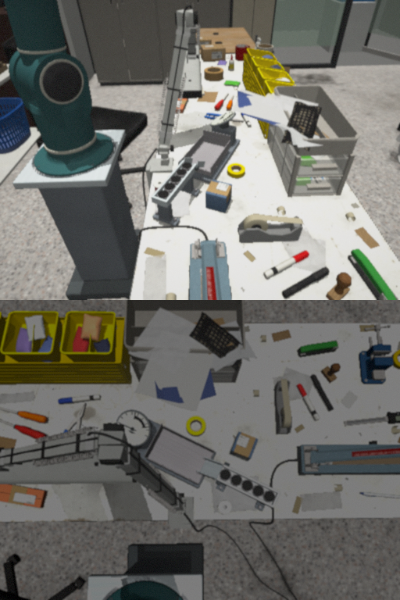

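>>> {"fn": "send_rows", "kwargs": {"commands": [0.75,-4.5,0,0,0,0,0.75,-4.5,0,0,0,0,0.75,-4.5,0,0,0,0,0.75,-4.5,0,0,0,0,-0.75,-3.75,0,0,0,0,-0.75,-3.75,0,0,0,0,-0.75,-3.75,0,0,0,0,-0.75,-3.75,0,0,0,0]}}

```text
clock: 3.58
tcp_pos: [447.8, -158.0, 607.9]
ee_rot: [-2.657, -1.638, -0.036]
ft_force: [0.0, -0.5, 0.5]
gripper_width: 0.7
```

>>> {"fn": "send_rows", "kwargs": {"commands": [-0.7,-1.5,0,0,0,0,-0.7,-1.5,0,0,0,0,-0.7,-1.5,0,0,0,0,-0.7,-1.5,-2,0,0,0,0,0,-5,0,0,0,0,0,-5,0,0,0,0,0,-5,0,0,0,0,0,-5,0,0,0,0,0,-5,0,0,0,0,0,-5,0,0,0,0,0,-5,0,0,0,0,0,-5,0,0,0,0,0,0,0,0,0]}}

```text
clock: 5.2
tcp_pos: [418.5, -216.7, 186.1]
ee_rot: [-2.656, -1.635, -0.029]
ft_force: [0.1, 0.3, 1.4]
gripper_width: 0.3
```

```bash
python3 - <<'E'
from h import *
from scipy.spatial.transform import Rotation as R
a=manip.camera('side')['frame'];b=manip.camera('top')['frame']
cv2.imwrite("pics/m2.png",np.hstack([cv2.resize(a[100:300,150:350],(400,400)),cv2.resize(b[100:300,200:400],(400,400))]))
s=manip.observe();print(s['qpos'],s['tcp_pos'],s['ft_force'])
r=R.from_rotvec(s['ee_rot']);M=r.as_matrix();print(M)
u=np.array([.4513,.8924,0]);z=np.array([0,0,-1.])
T=R.from_matrix(np.stack([u,np.cross(z,u),z],1));
for q in(T,T*R.from_rotvec([0,0,np.pi])): print(np.degrees((q*r.inv()).as_rotvec()))
E
```

```text
[-0.34169962  0.18573571  0.87350034  1.98607639 -0.19776692  1.04986394
  1.72749926] [ 420.56480348 -217.71745797  189.43315639] [-1.1186082   0.04427036  0.19286935]
[[ 0.44994793  0.89300351  0.00957081]
 [ 0.89256771 -0.4500306   0.0282018 ]
 [ 0.02949146 -0.00414675 -0.99955643]]
[-1.61571413  0.54953378 -0.07699945]
[ -0.86280464  -2.53677879 179.90305021]
```

View pics/m2.png

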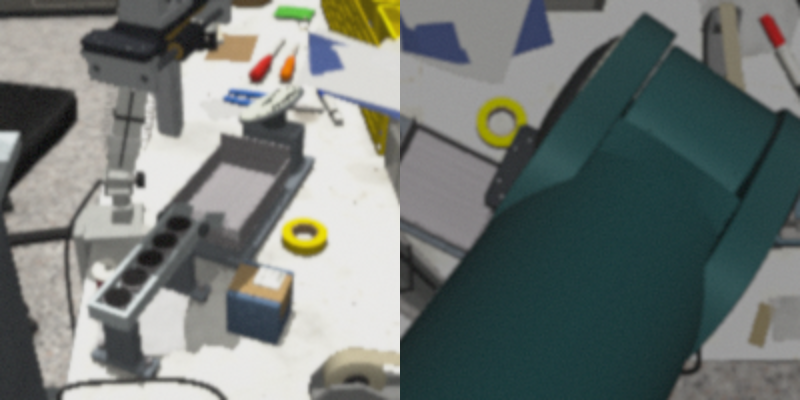

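>>> {"fn": "send_rows", "kwargs": {"commands": [0,-0.3,-3,-1.6,0.5,0,0,0,-3,0,0,0,0,0,-1,0,0,0,0,0,0,0,0,0,0,0,0,0,0,0]}}

```text
clock: 5.92
tcp_pos: [421.0, -220.6, 119.4]
ee_rot: [2.674, 1.647, 0.004]
ft_force: [0.1, -0.2, 0.7]
gripper_width: 0.3
```

```bash
cat > look.py <<'E'
import sys
from h import *
from scipy.spatial.transform import Rotation as R
s=manip.observe();print(s['clock'],s['qpos'].round(2) if hasattr(s['qpos'],'round') else s['qpos'],np.round(s['tcp_pos'],1),np.round(s['ft_force'],1))
r=R.from_rotvec(s['ee_rot'])
u=np.array([.4513,.8924,0]);z=np.array([0,0,-1.])
T=R.from_matrix(np.stack([u,np.cross(z,u),z],1))
print('tiltfix',np.degrees((T*r.inv()).as_rotvec()).round(2))
p=np.array(s['tcp_pos']);c=np.array([419.7,-221.1,0])
print('along,lat from disc1',((p-c)@u).round(1),((p-c)@[u[1],-u[0],0]).round(1), 'proj',proj('side',p).round(1))
if len(sys.argv)>1:
    a=manip.camera('side')['frame'];np.save('pics/'+sys.argv[1]+'.npy',a)
    cv2.imwrite('pics/'+sys.argv[1]+'.png',cv2.resize(a[120:270,190:310],None,fx=4,fy=4,interpolation=cv2.INTER_CUBIC))
E
python3 look.py a1
```

```text
5.925 [-0.29  0.3   0.83  2.06 -0.29  0.89  1.81] [ 421.  -220.6  119.4] [ 0.1 -0.2  0.7]
tiltfix [-0.04  0.14 -0.08]
along,lat from disc1 1.0 0.9 proj [239.1 203.1]
```

View pics/a1.png

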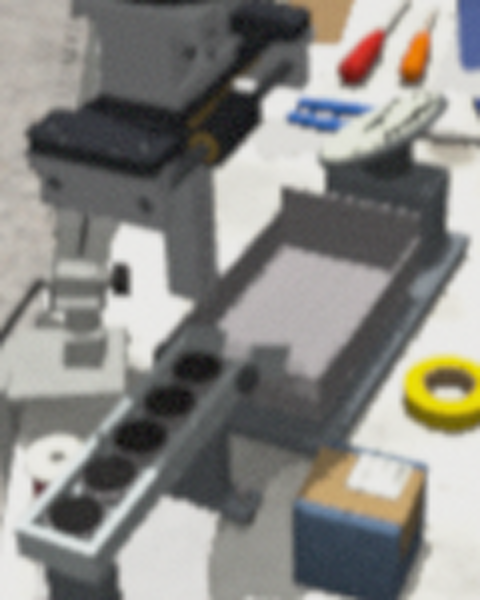

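```bash
python3 - <<'E'
import cv2,numpy as np
a=np.load('pics/a1.npy');b=np.load('pics/side0.npy')
x=a[150:225,205:275];y=b[150:225,205:275];d=np.clip(cv2.absdiff(x,y).astype(int)*3,0,255).astype(np.uint8)
cv2.imwrite('pics/a1d.png',cv2.resize(np.hstack([x,d]),None,fx=5.7,fy=6,interpolation=cv2.INTER_NEAREST))
E
```

```text
(no output)
```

View pics/a1d.png

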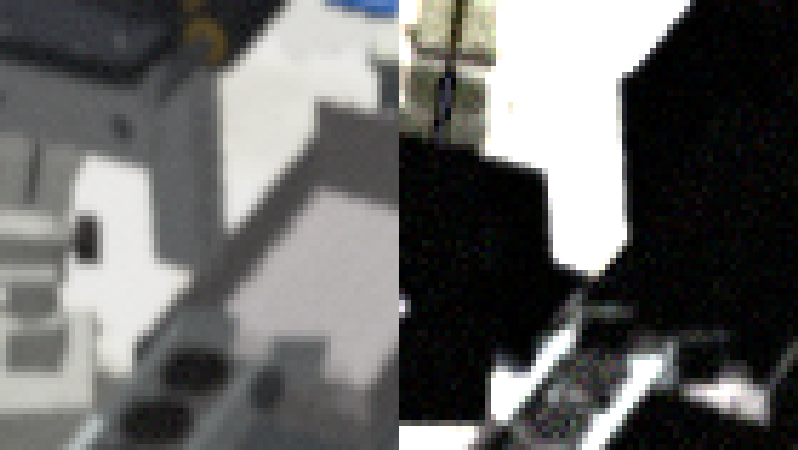

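```bash
python3 - <<'E'
from h import *
p=np.array([190.5,594.9,180.6]);j=np.array([.306,.952,0])
for s in(-47,-59,47,59):print(s,proj('side',p+s*j).round(1),proj('side',p+s*j+[0,0,24]).round(1))
p=np.array([421,-220.6,119.4])
for dz in(0,10,20,24,30):print(dz,proj('side',p+[0,0,dz]))
b=np.load('pics/side0.npy')
cv2.imwrite('pics/s3.png',cv2.resize(b[0:90,140:220],None,fx=8,fy=6,interpolation=cv2.INTER_NEAREST))
E
```

```text
-47 [178.2  72.5] [177.3  66.2]
-59 [176.8  73.4] [175.9  67. ]
47 [188.8  65.6] [188.   59.6]
59 [190.   64.8] [189.3  58.8]
0 [239.08350044 203.05620058]
10 [238.8584485  199.42826615]
20 [238.63010143 195.7472127 ]
24 [238.53782371 194.25965591]
30 [238.39838632 192.01186502]
```

View pics/s3.png

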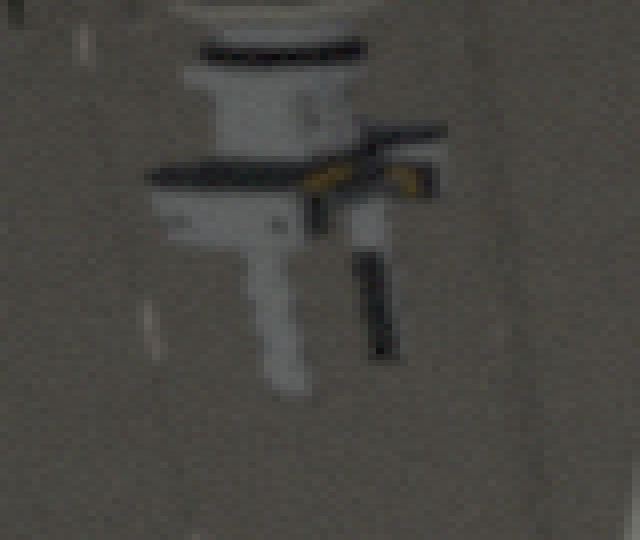

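>>> {"fn": "send_rows", "kwargs": {"commands": [-0.1,0,-0.4,0,0.1,0,0,0,-0.4,0,0,0,0,0,-0.2,0,0,0,0,0,0,0,0,0]}}

```text
clock: 6.48
tcp_pos: [419.0, -220.3, 107.9]
ee_rot: [-2.674, -1.646, 0.002]
ft_force: [0.2, 0.5, 0.8]
gripper_width: 0.5
```

>>> {"fn": "send_rows", "kwargs": {"commands": [0,0,-0.1,0,0,0,0,0,-0.1,0,0,0,0,0,-0.1,0,0,0]}}

```text
clock: 6.85
tcp_pos: [419.1, -220.3, 105.0]
ee_rot: [-2.674, -1.647, 0.001]
ft_force: [-0.7, 0.4, 0.1]
gripper_width: 0.5
```

>>> {"fn": "send_rows", "kwargs": {"commands": [0,0,-0.1,0,0,0,0,0,-0.1,0,0,0]}}

```text
clock: 7.1
tcp_pos: [419.1, -220.3, 103.0]
ee_rot: [-2.674, -1.647, 0.001]
ft_force: [-0.2, 0.5, -0.5]
gripper_width: 0.3
```

>>> {"fn": "send_rows", "kwargs": {"commands": [0,0,-0.1,0,0,0,0,0,-0.1,0,0,0]}}

```text
clock: 7.35
tcp_pos: [419.1, -220.3, 101.0]
ee_rot: [-2.674, -1.647, 0.001]
ft_force: [0.2, -0.4, -0.3]
gripper_width: 0.2
```

>>> {"fn": "send_rows", "kwargs": {"commands": [0,0,-0.1,0,0,0,0,0,-0.1,0,0,0]}}

```text
clock: 7.6
tcp_pos: [419.1, -220.3, 98.9]
ee_rot: [-2.674, -1.647, 0.001]
ft_force: [0.9, -0.2, -0.7]
gripper_width: 0.2
```

>>> {"fn": "send_rows", "kwargs": {"commands": [0,0,-0.1,0,0,0,0,0,-0.1,0,0,0]}}

```text
clock: 7.85
tcp_pos: [419.1, -220.3, 97.0]
ee_rot: [-2.674, -1.647, 0.001]
ft_force: [0.4, 0.3, 0.8]
gripper_width: 0.4
```

```bash
python3 look.py a2
```

```text
7.85 [-0.26  0.34  0.81  2.08 -0.33  0.85  1.84] [ 419.1 -220.3   97. ] [0.4 0.3 0.8]
tiltfix [-0.05 -0.07 -0.08]
along,lat from disc1 0.5 -0.9 proj [238.7 210.9]
```

View pics/a2.png

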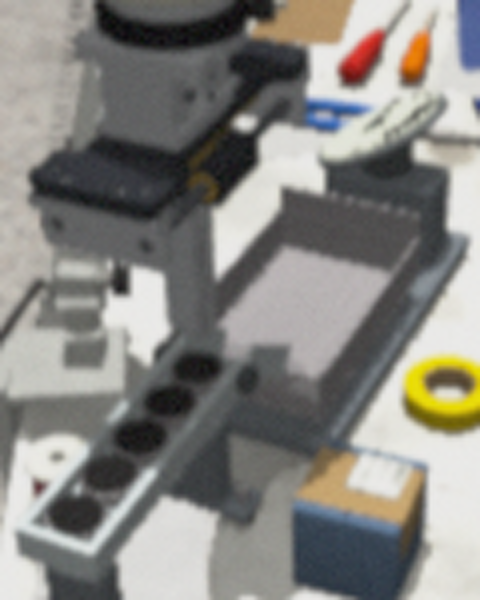

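>>> {"fn": "send_rows", "kwargs": {"commands": [0,0,-0.1,0,0,0,0,0,-0.1,0,0,0,0,0,-0.1,0,0,0]}}

```text
clock: 8.28
tcp_pos: [419.1, -220.3, 94.0]
ee_rot: [-2.674, -1.647, 0.001]
ft_force: [0.5, 0.1, -0.2]
gripper_width: 0.4
```

>>> {"fn": "send_rows", "kwargs": {"commands": [0,0,-0.1,0,0,0,0,0,-0.1,0,0,0]}}

```text
clock: 8.52
tcp_pos: [419.1, -220.3, 92.0]
ee_rot: [-2.674, -1.647, 0.001]
ft_force: [0.1, 0.0, 0.5]
gripper_width: 0.6
```

>>> {"fn": "send_rows", "kwargs": {"commands": [0,0,-0.1,0,0,0,0,0,-0.1,0,0,0,0,0,-0.1,0,0,0,0,0,-0.1,0,0,0]}}

```text
clock: 9.02
tcp_pos: [419.1, -220.3, 88.0]
ee_rot: [-2.674, -1.647, 0.001]
ft_force: [-0.5, 0.3, 1.1]
gripper_width: 0.6
```

```bash
python3 look.py a3
```

```text
9.025 [-0.25  0.36  0.8   2.09 -0.35  0.83  1.86] [ 419.1 -220.3   88. ] [-0.5  0.3  1.1]
tiltfix [-0.05 -0.07 -0.07]
along,lat from disc1 0.5 -0.9 proj [239.  214.1]
```

View pics/a3.png

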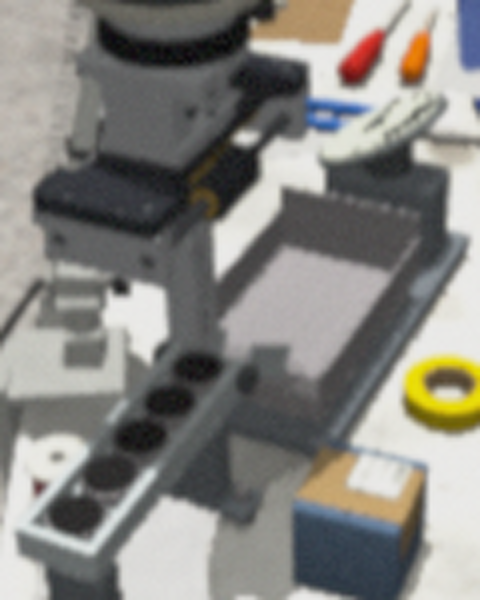

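```bash
python3 - <<'E'
import cv2,numpy as np
L=[np.load(f'pics/{n}.npy')[185:225,220:265] for n in('a1','a2','a3')]
cv2.imwrite('pics/z.png',cv2.resize(np.hstack(L),None,fx=5.9,fy=9,interpolation=cv2.INTER_CUBIC))
E
```

```text
(no output)
```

View pics/z.png

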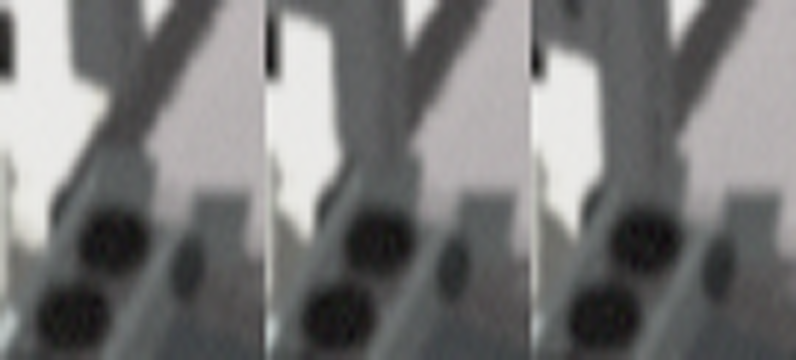

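>>> {"fn": "send_rows", "kwargs": {"commands": [0,0,-0.1,0,0,0,0,0,-0.1,0,0,0,0,0,-0.1,0,0,0,0,0,-0.1,0,0,0]}}

```text
clock: 9.57
tcp_pos: [419.1, -220.3, 83.9]
ee_rot: [-2.674, -1.647, 0.001]
ft_force: [-0.2, -0.1, -0.9]
gripper_width: 0.5
```

>>> {"fn": "send_rows", "kwargs": {"commands": [0,0,-0.1,0,0,0,0,0,-0.1,0,0,0,0,0,-0.1,0,0,0]}}

```text
clock: 9.95
tcp_pos: [419.1, -220.3, 81.0]
ee_rot: [-2.674, -1.647, 0.001]
ft_force: [-0.6, 0.1, 0.0]
gripper_width: 0.6
```

```bash
python3 look.py a4; python3 - <<'E'
import cv2,numpy as np
L=[np.load(f'pics/{n}.npy')[185:225,220:265] for n in('side0','a3','a4')]
cv2.imwrite('pics/z2.png',cv2.resize(np.hstack(L),None,fx=5.9,fy=9,interpolation=cv2.INTER_CUBIC))
E
```

```text
9.95 [-0.24  0.37  0.79  2.09 -0.36  0.82  1.87] [ 419.1 -220.3   81. ] [-0.6  0.1  0. ]
tiltfix [-0.05 -0.07 -0.08]
along,lat from disc1 0.5 -0.9 proj [239.1 216.5]
```

View pics/z2.png

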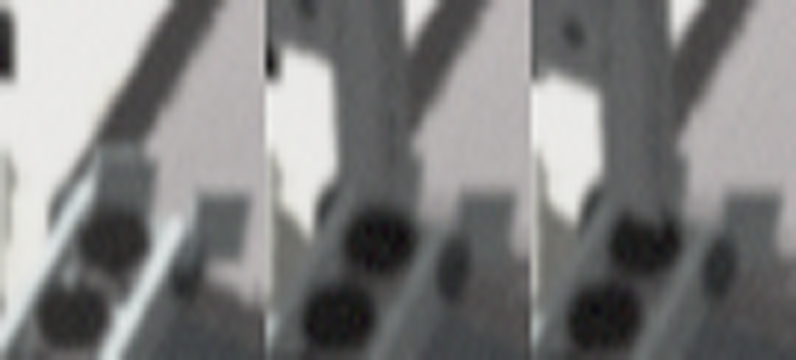

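>>> {"fn": "send_rows", "kwargs": {"commands": [0,0,-0.1,0,0,0,0,0,-0.1,0,0,0,0,0,-0.1,0,0,0]}}

```text
clock: 10.38
tcp_pos: [419.1, -220.3, 78.0]
ee_rot: [-2.674, -1.647, 0.001]
ft_force: [-0.3, -0.3, 0.6]
gripper_width: 0.7
```

>>> {"fn": "send_rows", "kwargs": {"commands": [0,0,-0.1,0,0,0,0,0,-0.1,0,0,0]}}

```text
clock: 10.62
tcp_pos: [419.1, -220.3, 75.9]
ee_rot: [-2.674, -1.647, 0.001]
ft_force: [-0.2, -1.2, -0.8]
gripper_width: 0.7
```

>>> {"fn": "send_rows", "kwargs": {"commands": [0,0,-0.1,0,0,0,0,0,-0.1,0,0,0]}}

```text
clock: 10.88
tcp_pos: [419.1, -220.3, 74.0]
ee_rot: [-2.674, -1.647, 0.001]
ft_force: [-0.0, 0.4, 1.5]
gripper_width: 0.7
```

>>> {"fn": "send_rows", "kwargs": {"commands": [0,0,-0.1,0,0,0]}}

```text
clock: 11.0
tcp_pos: [419.2, -220.3, 73.1]
ee_rot: [-2.674, -1.647, 0.001]
ft_force: [-1.3, 1.0, 4.6]
gripper_width: 0.1
```

>>> {"fn": "send_rows", "kwargs": {"commands": [0,0,-0.1,0,0,0]}}

```text
clock: 11.12
tcp_pos: [419.3, -220.4, 72.1]
ee_rot: [-2.674, -1.647, 0.001]
ft_force: [-1.3, 1.5, 7.0]
gripper_width: 0.8
```

>>> {"fn": "send_rows", "kwargs": {"commands": [0,0,-0.1,0,0,0,0.05,0.09,0,0,0,0]}}

```text
clock: 11.38
tcp_pos: [419.8, -220.0, 71.3]
ee_rot: [-2.675, -1.646, 0.001]
ft_force: [-2.9, -1.9, 10.7]
gripper_width: 0.9
```

>>> {"fn": "send_rows", "kwargs": {"commands": [0.09,0.18,0,0,0,0,0.09,0.18,0,0,0,0,0.09,0.18,0,0,0,0]}}

```text
clock: 11.75
tcp_pos: [422.6, -214.8, 71.5]
ee_rot: [-2.676, -1.647, 0.0]
ft_force: [-3.0, -2.9, 9.6]
gripper_width: 0.4
```

>>> {"fn": "send_rows", "kwargs": {"commands": [0.09,0.18,0,0,0,0,0.09,0.18,0,0,0,0,0.09,0.18,0,0,0,0]}}

```text
clock: 12.12
tcp_pos: [425.5, -209.0, 71.4]
ee_rot: [-2.675, -1.647, 0.0]
ft_force: [-1.6, -0.9, 9.6]
gripper_width: 0.4
```

```bash
python3 look.py b1
```

```text
12.125 [-0.25  0.39  0.77  2.1  -0.38  0.8   1.85] [ 425.5 -209.    71.4] [-1.6 -0.9  9.6]
tiltfix [-0.02 -0.01 -0.06]
along,lat from disc1 13.4 -0.3 proj [242.1 216.5]
```

View pics/b1.png

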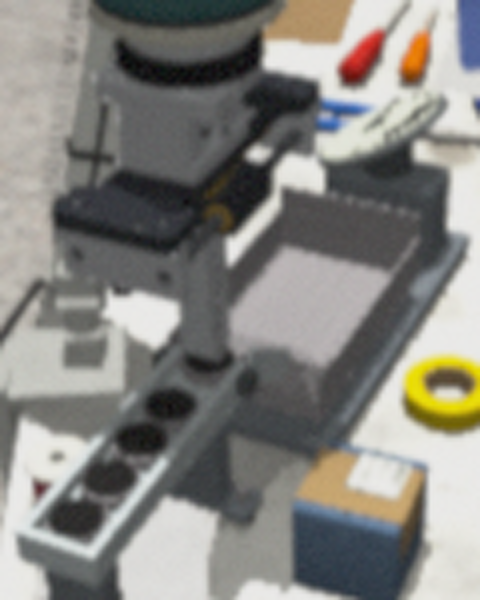

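>>> {"fn": "send_rows", "kwargs": {"commands": [0.09,0.18,0,0,0,0,0.09,0.18,0,0,0,0,0.09,0.18,0,0,0,0]}}

```text
clock: 12.55
tcp_pos: [428.2, -203.3, 71.4]
ee_rot: [-2.674, -1.647, -0.0]
ft_force: [-0.1, 1.0, 8.2]
gripper_width: 0.1
```

>>> {"fn": "send_rows", "kwargs": {"commands": [0.09,0.18,0,0,0,0,0.09,0.18,0,0,0,0]}}

```text
clock: 12.8
tcp_pos: [430.0, -199.4, 71.2]
ee_rot: [-2.674, -1.647, -0.0]
ft_force: [0.0, 1.2, 2.0]
gripper_width: 0.6
```

>>> {"fn": "send_rows", "kwargs": {"commands": [0.09,0.18,0,0,0,0,0.09,0.18,0,0,0,0,0.09,0.18,0,0,0,0]}}

```text
clock: 13.18
tcp_pos: [432.1, -194.1, 70.9]
ee_rot: [-2.674, -1.646, 0.001]
ft_force: [-0.1, -0.1, 0.8]
gripper_width: 0.6
```

```bash
python3 look.py b2
```

```text
13.175 [-0.29  0.39  0.77  2.1  -0.38  0.8   1.82] [ 432.1 -194.1   70.9] [-0.1 -0.1  0.8]
tiltfix [-0.05 -0.09 -0.07]
along,lat from disc1 29.7 -1.1 proj [245.  212.6]
```

View pics/b2.png

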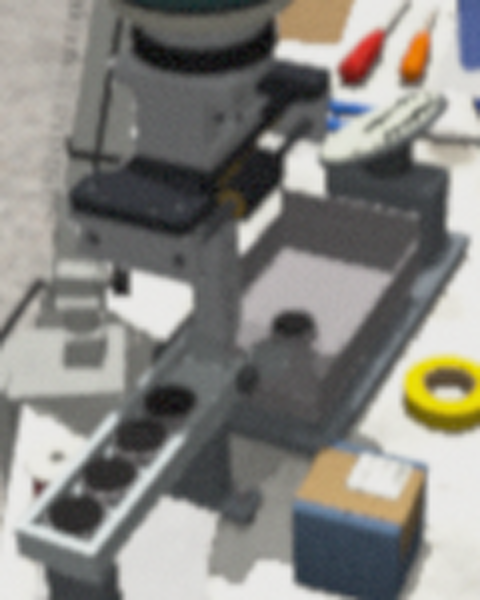

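>>> {"fn": "send_rows", "kwargs": {"commands": [0,0,0.7,0,0,0,0,0,0.8,0,0,0,-0.9,-1.8,0,0,0,0,-0.9,-1.8,0,0,0,0,-0.9,-1.8,0,0,0,0,0,0,0,0,0,0]}}

```text
clock: 13.98
tcp_pos: [404.8, -249.2, 86.6]
ee_rot: [-2.676, -1.644, 0.001]
ft_force: [0.1, 0.9, 0.9]
gripper_width: 0.4
```

```bash
python3 look.py c1; python3 - <<'E'
from h import *
b=manip.camera('top')['frame'];np.save('pics/top_c1.npy',b)
a=np.load('pics/c1.npy')
x=cv2.resize(b[135:200,140:205],(520,520),interpolation=cv2.INTER_CUBIC)
cv2.imwrite('pics/d1.png',np.hstack([x,cv2.resize(np.clip(a[130:170,262:310].astype(int),0,255).astype(np.uint8),(280,520),interpolation=cv2.INTER_CUBIC)]))
E
```

```text
13.975 [-0.18  0.37  0.8   2.08 -0.36  0.83  1.93] [ 404.8 -249.2   86.6] [0.1 0.9 0.9]
tiltfix [-0.03 -0.04  0.05]
along,lat from disc1 -31.8 -0.6 proj [232.3 223. ]
```

View pics/d1.png

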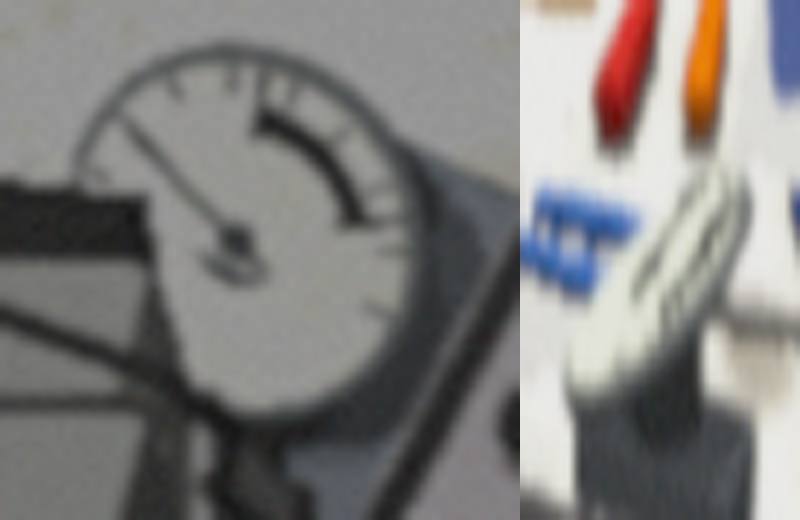

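View pics/c1.png

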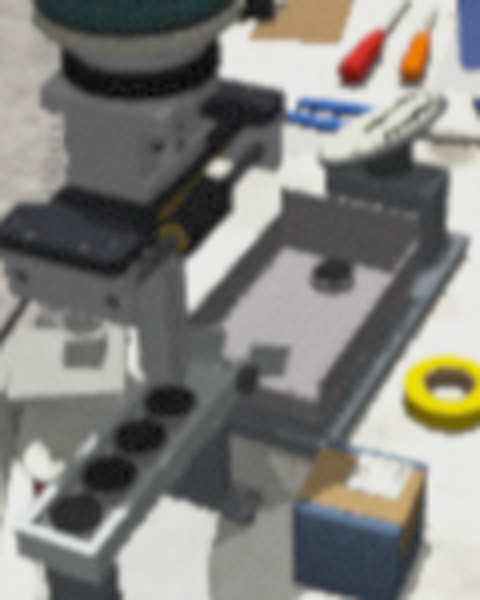

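>>> {"fn": "send_rows", "kwargs": {"commands": [0,-0.1,-0.5,0,0,0,0,0,-0.4,0,0,0,0,0,-0.2,0,0,0,0,0,-0.1,0,0,0,0,0,-0.1,0,0,0]}}

```text
clock: 14.7
tcp_pos: [405.3, -249.2, 73.1]
ee_rot: [-2.674, -1.647, 0.001]
ft_force: [0.2, -0.2, 3.5]
gripper_width: 0.3
```

>>> {"fn": "send_rows", "kwargs": {"commands": [0,0,-0.1,0,0,0]}}

```text
clock: 14.82
tcp_pos: [405.4, -249.3, 72.2]
ee_rot: [-2.674, -1.647, 0.0]
ft_force: [-0.4, 0.4, 8.1]
gripper_width: 0.4
```

>>> {"fn": "send_rows", "kwargs": {"commands": [0,0,-0.08,0,0,0,0.09,0.18,0,0,0,0,0.13,0.26,0,0,0,0,0.13,0.26,0,0,0,0,0.13,0.26,0,0,0,0]}}

```text
clock: 15.45
tcp_pos: [410.5, -240.1, 71.7]
ee_rot: [-2.675, -1.647, -0.0]
ft_force: [-0.2, -1.4, 8.7]
gripper_width: 0.4
```

>>> {"fn": "send_rows", "kwargs": {"commands": [0.13,0.26,0,0,0,0,0.13,0.26,0,0,0,0,0.13,0.26,0,0,0,0,0.13,0.26,0,0,0,0,0.13,0.26,0,0,0,0,0.13,0.26,0,0,0,0]}}

```text
clock: 16.2
tcp_pos: [418.4, -224.5, 71.7]
ee_rot: [-2.675, -1.647, -0.0]
ft_force: [-0.1, -1.6, 9.6]
gripper_width: 0.9
```

```bash
python3 look.py c2
```

```text
16.2 [-0.22  0.39  0.78  2.1  -0.38  0.8   1.89] [ 418.4 -224.5   71.7] [-0.1 -1.6  9.6]
tiltfix [-0.01  0.   -0.06]
along,lat from disc1 -3.6 0.4 proj [239.  220.8]
```

View pics/c2.png

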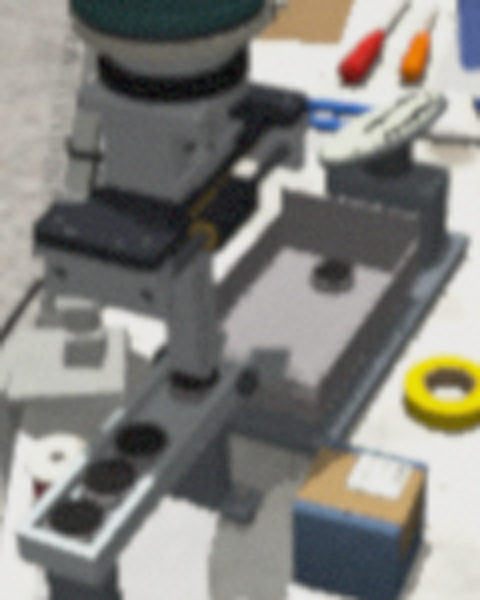

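>>> {"fn": "send_rows", "kwargs": {"commands": [0.09,0.18,-0.04,0,0,0,0.09,0.18,0,0,0,0,0.09,0.18,0,0,0,0,0.09,0.18,0,0,0,0,0.09,0.18,0,0,0,0]}}

```text
clock: 16.88
tcp_pos: [422.7, -215.9, 71.4]
ee_rot: [2.675, 1.646, -0.0]
ft_force: [-2.1, -4.0, 10.9]
gripper_width: 0.5
```

>>> {"fn": "send_rows", "kwargs": {"commands": [0.09,0.18,0,0,0,0,0.09,0.18,0,0,0,0,0.09,0.18,0,0,0,0,0.09,0.18,0,0,0,0,0.09,0.18,0,0,0,0]}}

```text
clock: 17.5
tcp_pos: [427.1, -206.1, 71.2]
ee_rot: [-2.674, -1.647, 0.0]
ft_force: [-1.2, 1.0, 10.3]
gripper_width: 0.2
```

>>> {"fn": "send_rows", "kwargs": {"commands": [0.09,0.18,0,0,0,0,0.09,0.18,0,0,0,0,0.09,0.18,0,0,0,0,0.09,0.18,0,0,0,0,0.09,0.18,0,0,0,0,0.09,0.18,0,0,0,0]}}

```text
clock: 18.25
tcp_pos: [432.1, -195.1, 70.7]
ee_rot: [-2.674, -1.646, 0.001]
ft_force: [-0.1, -0.3, -0.9]
gripper_width: 0.8
```

```bash
python3 look.py c3
```

```text
18.25 [-0.29  0.39  0.77  2.1  -0.38  0.8   1.82] [ 432.1 -195.1   70.7] [-0.1 -0.3 -0.9]
tiltfix [-0.05 -0.09 -0.07]
along,lat from disc1 28.8 -0.7 proj [245.  212.9]
```

View pics/c3.png

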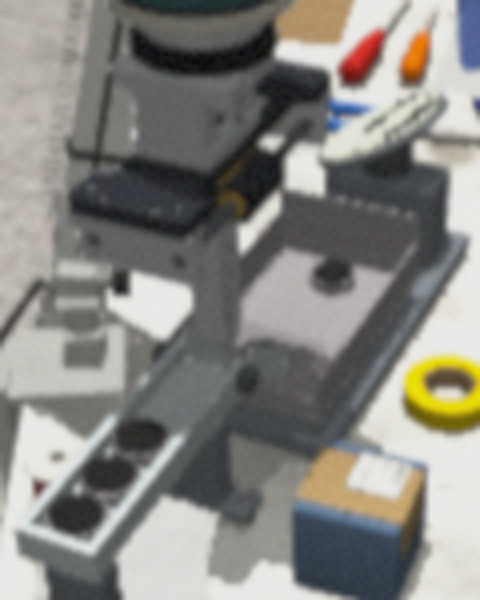

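>>> {"fn": "send_rows", "kwargs": {"commands": [0,0,0.7,0,0,0,0,0,0.8,0,0,0,-0.83,-1.67,0,0,0,0,-0.83,-1.67,0,0,0,0,-0.83,-1.67,0,0,0,0,-0.83,-1.67,0,0,0,0,-0.83,-1.67,0,0,0,0,0,0,0,0,0,0]}}

```text
clock: 19.3
tcp_pos: [390.3, -279.7, 86.4]
ee_rot: [-2.676, -1.644, 0.001]
ft_force: [0.3, 0.2, -0.4]
gripper_width: 0.3
```

```bash
python3 look.py e1; python3 - <<'E'
from h import *
b=manip.camera('top')['frame'];np.save('pics/top_e1.npy',b)
cv2.imwrite('pics/d2.png',cv2.resize(b[135:200,140:205],(520,520),interpolation=cv2.INTER_CUBIC))
E
```

```text
19.3 [-0.11  0.38  0.8   2.07 -0.37  0.84  2.01] [ 390.3 -279.7   86.4] [ 0.3  0.2 -0.4]
tiltfix [-0.02 -0.04  0.04]
along,lat from disc1 -65.6 0.2 proj [225.  232.4]
```

View pics/d2.png

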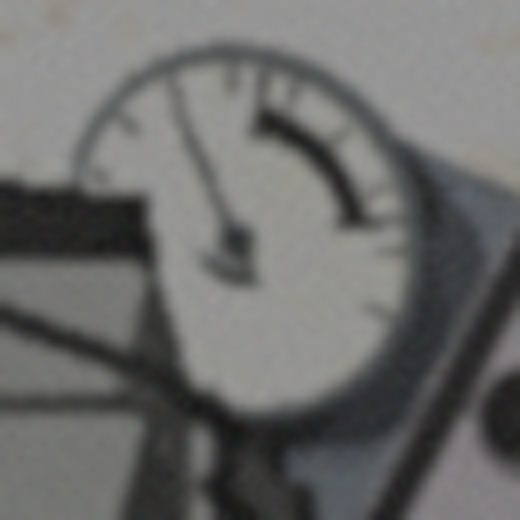

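View pics/e1.png

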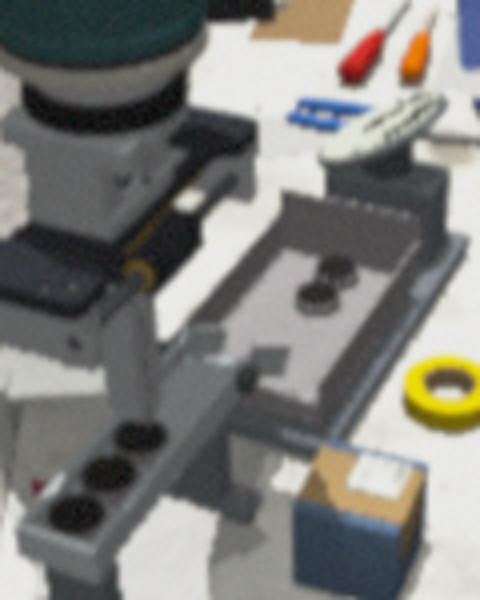

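>>> {"fn": "send_rows", "kwargs": {"commands": [0,0.1,-0.5,0,0,0,0,0,-0.4,0,0,0,0,0,-0.2,0,0,0,0,0,-0.1,0,0,0,0,0,-0.1,0,0,0]}}

```text
clock: 20.02
tcp_pos: [390.8, -277.8, 72.9]
ee_rot: [-2.674, -1.647, 0.001]
ft_force: [-0.5, 0.8, 4.8]
gripper_width: 0.4
```

>>> {"fn": "send_rows", "kwargs": {"commands": [0,0,-0.1,0,0,0]}}

```text
clock: 20.15
tcp_pos: [390.9, -277.9, 72.0]
ee_rot: [-2.674, -1.647, 0.0]
ft_force: [-0.5, 1.1, 8.9]
gripper_width: 0.5
```

>>> {"fn": "send_rows", "kwargs": {"commands": [0,0,-0.06,0,0,0,0.09,0.18,0,0,0,0,0.13,0.26,0,0,0,0,0.13,0.26,0,0,0,0,0.13,0.26,0,0,0,0,0.13,0.26,0,0,0,0,0.13,0.26,0,0,0,0,0.13,0.26,0,0,0,0]}}

```text
clock: 21.15
tcp_pos: [400.0, -260.9, 71.7]
ee_rot: [2.675, 1.647, 0.0]
ft_force: [-1.1, -1.0, 9.9]
gripper_width: 0.7
```

>>> {"fn": "send_rows", "kwargs": {"commands": [0.13,0.26,0,0,0,0,0.13,0.26,0,0,0,0,0.13,0.26,0,0,0,0,0.13,0.26,0,0,0,0,0.13,0.26,0,0,0,0,0.13,0.26,0,0,0,0,0.13,0.26,0,0,0,0,0.13,0.26,0,0,0,0,0.13,0.26,0,0,0,0,0.13,0.26,0,0,0,0,0.13,0.26,0,0,0,0,0.13,0.26,0,0,0,0,0.13,0.26,0,0,0,0]}}

```text
clock: 22.78
tcp_pos: [416.9, -227.0, 71.7]
ee_rot: [-2.675, -1.647, -0.0]
ft_force: [-1.4, -1.3, 8.8]
gripper_width: 0.2
```

```bash
python3 look.py e2
```

```text
22.775 [-0.22  0.39  0.78  2.1  -0.38  0.8   1.9 ] [ 416.9 -227.    71.7] [-1.4 -1.3  8.8]
tiltfix [-0.01 -0.   -0.06]
along,lat from disc1 -6.6 0.1 proj [238.3 221.5]
```

View pics/e2.png

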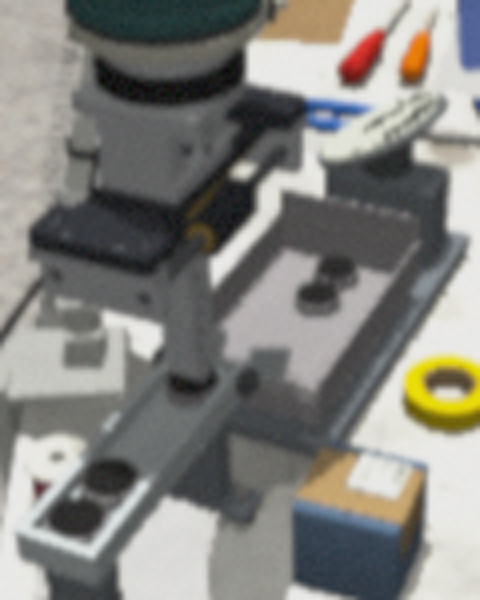

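Disc 3 is under the finger at the pins; continue as before.

>>> {"fn": "send_rows", "kwargs": {"commands": [0.09,0.18,-0.05,0,0,0,0.09,0.18,0,0,0,0,0.09,0.18,0,0,0,0,0.09,0.18,0,0,0,0,0.09,0.18,0,0,0,0,0.09,0.18,0,0,0,0]}}

```text
clock: 23.58
tcp_pos: [422.1, -216.7, 71.3]
ee_rot: [2.675, 1.646, -0.001]
ft_force: [-2.2, -4.2, 11.5]
gripper_width: 0.3
```

>>> {"fn": "send_rows", "kwargs": {"commands": [0.09,0.18,0,0,0,0,0.09,0.18,0,0,0,0,0.09,0.18,0,0,0,0,0.09,0.18,0,0,0,0,0.09,0.18,0,0,0,0]}}

```text
clock: 24.2
tcp_pos: [426.8, -207.1, 71.3]
ee_rot: [-2.675, -1.647, -0.0]
ft_force: [-1.4, -0.9, 10.2]
gripper_width: 0.3
```

>>> {"fn": "send_rows", "kwargs": {"commands": [0.09,0.18,0,0,0,0,0.09,0.18,0,0,0,0,0.09,0.18,0,0,0,0,0.09,0.18,0,0,0,0,0.09,0.18,0,0,0,0,0.09,0.18,0,0,0,0,0.09,0.18,0,0,0,0]}}

```text
clock: 25.08
tcp_pos: [432.4, -194.0, 70.6]
ee_rot: [-2.674, -1.646, 0.001]
ft_force: [-1.0, 0.4, 0.5]
gripper_width: 0.6
```

```bash
python3 look.py e3
```

```text
25.075 [-0.29  0.39  0.78  2.1  -0.38  0.8   1.82] [ 432.4 -194.    70.6] [-1.   0.4  0.5]
tiltfix [-0.05 -0.09 -0.07]
along,lat from disc1 29.9 -0.9 proj [245.1 212.7]
```

View pics/e3.png

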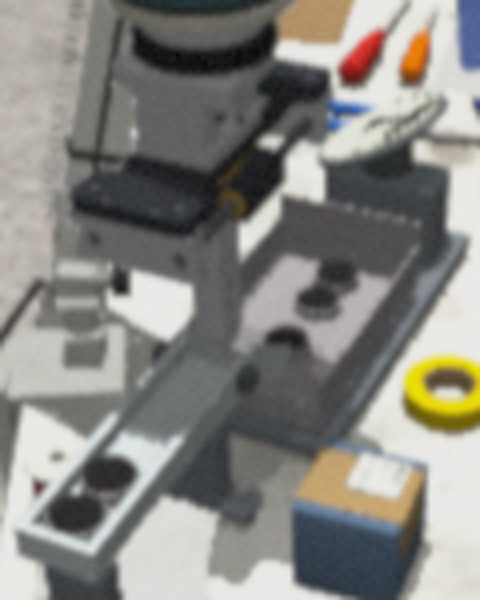

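>>> {"fn": "send_rows", "kwargs": {"commands": [0,0,0.7,0,0,0,0,0,0.8,0,0,0,-0.94,-1.88,0,0,0,0,-0.94,-1.88,0,0,0,0,-0.94,-1.88,0,0,0,0,-0.94,-1.88,0,0,0,0,-0.94,-1.88,0,0,0,0,-0.94,-1.88,0,0,0,0,0,0,0,0,0,0]}}

```text
clock: 26.25
tcp_pos: [375.6, -308.1, 86.3]
ee_rot: [-2.676, -1.644, 0.001]
ft_force: [0.1, -0.4, 0.6]
gripper_width: 0.4
```

```bash
python3 look.py f1; python3 - <<'E'
from h import *
b=manip.camera('top')['frame'];np.save('pics/top_f1.npy',b)
cv2.imwrite('pics/d3.png',cv2.resize(b[135:200,140:205],(520,520),interpolation=cv2.INTER_CUBIC))
E
```

```text
26.25 [-0.05  0.39  0.81  2.06 -0.38  0.84  2.08] [ 375.6 -308.1   86.3] [ 0.1 -0.4  0.6]
tiltfix [-0.02 -0.05  0.06]
along,lat from disc1 -97.5 -0.1 proj [217.2 241.8]
```

View pics/d3.png

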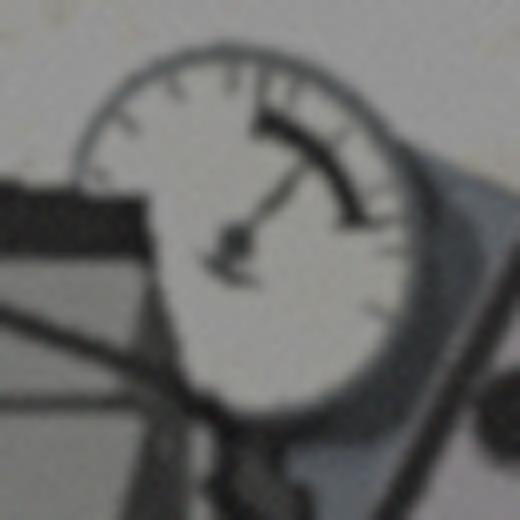

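View pics/f1.png

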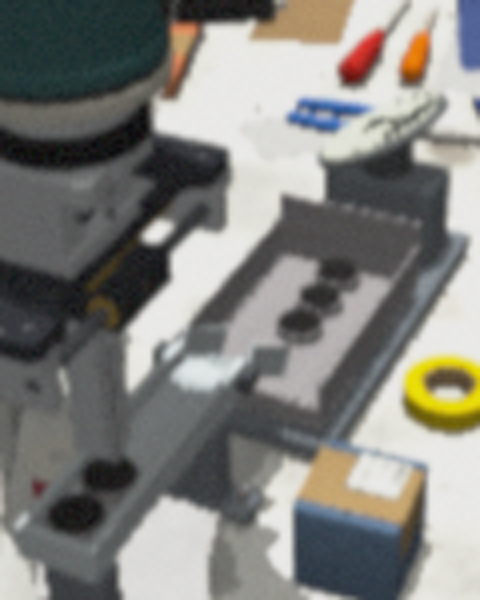

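>>> {"fn": "send_rows", "kwargs": {"commands": [0,0,2,0,0,0,0,0,3,0,0,0,0,0,3,0,0,0,0,0,0,0,0,0,0,0,0,0,0,0,0,0,0,0,0,0,0,0,0,0,0,0,0,0,0,0,0,0,0,0,0,0,0,0,0,0,0,0,0,0]}}

```text
clock: 27.6
tcp_pos: [376.1, -306.9, 165.7]
ee_rot: [-2.674, -1.647, 0.001]
ft_force: [-0.2, 0.5, 0.9]
gripper_width: 0.3
```

```bash
python3 look.py; python3 - <<'E'
from h import *
L=[np.load('pics/top_f1.npy')[135:200,140:205]]
b=manip.camera('top')['frame'];L.append(b[135:200,140:205])
cv2.imwrite('pics/d4.png',cv2.resize(np.hstack(L),(800,400),interpolation=cv2.INTER_CUBIC))
E
```

```text
27.6 [-0.15  0.26  0.89  1.99 -0.24  1.    1.96] [ 376.1 -306.9  165.7] [-0.2  0.5  0.9]
tiltfix [-0.05 -0.07 -0.07]
along,lat from disc1 -96.2 -0.2 proj [214.1 211.3]
```

View pics/d4.png

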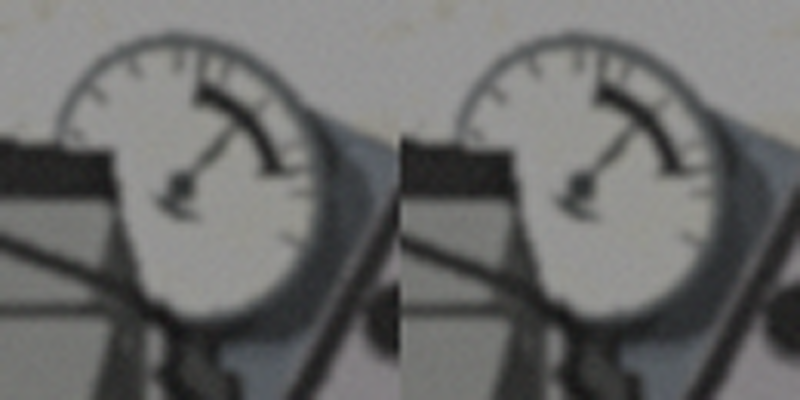

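The two dial pictures, 1.3 s apart, show the needle at rest mid-arc, and the robot is clear of everything.

```bash
python3 -c "
from workcell import manip
print(manip.finish_job())"
```

```text
the job is handed in; nothing more can be done
None
```

I slid three discs over the outlet into the tray and handed the job in at about 27.7 s. By eye on the dial, they weigh about 25, 25 and 75 g. The needle stepped through about 0.4 and 0.8 rad and settled near 2.0 rad, the middle of the target arc.

**Last checks:**
- Two dial pictures 1.3 s apart show the needle still.
- The fingers are about 80 mm above the lane and touching nothing.
- The highest force I read while pressing was about 12.5 N, against the 20 N limit. I only get one reading at the end of each move, so a brief peak in between would not show.

**One disagreement:** the fingertips stood about 23 mm above the reported TCP. The images showed this first, and touch confirmed it: I made contact at a TCP height of about 74 mm, while the two camera views put the disc tops at about 96.5 mm. I set the pressing height by force, so this did not affect the result.

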